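# Fit the flat anvil stake in the bench holder and tap it home

## Robot

A 7-joint arm with a two-finger parallel gripper is mounted at the origin on the work surface. World frame = base frame: x ahead of the robot, y to its left, z up, the work surface at z = 0. Lengths are in m, angles in rad, forces in N, time in s.
With the tool pointing down it reaches from about 0.425 to 0.925 m from the base axis. Payload 6.8 kg.
Tool frame: the origin (TCP) lies midway between the tips of the shut fingers; the grasp point (between the pads) lies r.grip_point_offset behind it (r.grip_point_offset is the distance from the TCP to the grasp point, in m); z points along the fingers, y is the direction in which the jaws open and shut (so a half turn about z gives the same grasp; the last joint's range is limited). The gripper opens to 85 mm and grips with 20 to 120 N. Pads are 22 mm wide; open, the fingers measure 114 mm over their backs; the gripper's body (76 mm by 85 mm) begins 54 mm behind the grasp point. The pads swing forward as they close: fully open they stand 13 mm farther back than shut.
Start: joints at [1.137, 0.477, 0.022, 1.555, -0.011, 1.109, -0.083], TCP at [0.216, -0.64, 0.231] pointing down, gripper open.
Joint ranges: [-2.96, 2.96], [-0.34, 2.1], [-1.41, 1.46], [0.24, 2.44], [-1.37, 4.51], [0.17, 1.92], [-2.96, 2.96]. Speed limits (rad/s): [2.39, 2.39, 3.14, 3.14, 3.14, 3.14, 3.14].

## Interface

Orientations are given as a rotation vector (axis times angle).
In Python, from bench import r gives the robot as it stands. The module is installed in compiled form; this text tells all that it offers.
- The arm moves only by the tool play_rows, never from a script. Its argument "deltas" is a list of rows, each a list of 3 entries, a list of its own where there are three numbers: the finger opening in mm, from 0 to 85.4, then the shift along the tool's x, y, z in mm, then the turn, a rotation vector about the tool's x, y, z in rad. A call has 1 to 8 rows; each row is the pose to reach, as a shift and turn from the pose measured when the call began, along the tool's axes at that moment; what a row does not reach only later rows make up. A row lasts 1/8 s, in which the tool goes at most 62.5 mm and 10.7 degrees, less where a joint would pass 70% of its speed; a pose out of reach is approached as far as the arm can. A call with a gripper value outside its range is refused whole. The fingers move at their own pace and stop on an object; "squeeze" is the grip in N (left out, the last holds). Time passes only in rows, so rows that repeat a pose let the fingers close. It gives the time, the measured TCP pose, the force and the opening at its end, in the units of the state.
- r.get_obs(): the state, without advancing time (a new reading comes with each control period).
- r.grab_frame(name): name is "scene" or "top"; returns (picture, depth): 420x560x3 uint8, red, green, blue; 420x560 float32, m along the optical axis (not along the pixel's ray), 0 where there is no reading.
- r.camera_model(name): a dict with "mtx" (3x3 intrinsics, pixels), "rvec" (rotation vector, rad) and "tvec" (3), from world to camera coordinates, as OpenCV has them. Camera axes: x right, y down, z forward; pixel columns grow to the right and rows downward; lengths in m; the calibration is good to about 2 mm. A picture is of the moment at which its call begins. camera_model takes no time and is no camera call.
- r.hand_in(): hands the job in, once; it reports no verdict.
The state is a dict: "clock": time; "joints": joint angles; "qvel": joint speeds; "tau": joint torques, N m; "tcp_pos": TCP position; "orientation": TCP orientation; "contact_force": force on the tool from outside, world axes, zero at the start; "moment": the same for the moment, N m; "grip_width": finger opening in m.
Only numpy, scipy, OpenCV 4.12 (cv2) and the standard library are available. Lean on these libraries where they do the work, as an engineer would, in place of code of your own. Each camera call takes 0.05 s, during which the arm holds its last target. There are 200 camera calls.

## Task

Set up the cracking stake for the next lumps off the chute: take the stake with the flat square head out of the wooden rack, lower its tapered shank into the socket of the iron holder and let go so that it stands there by its own weight. Then tap it down on its flat head with the mallet, at least two separate taps, lifting the mallet clear in between, until its collar is down on the holder and the taper is locked, and put the mallet back on its rubber mat. Leave the other stakes, the specimens and the gear where they are.

Things in the scene. Friction and masses are not known exactly. Their poses are not given: they have to be found in the camera images.
- stake_grip (a point): the stake to fit, steel, 0.4 to 0.6 kg: centre of its flat square head, 40 x 40 x 20 mm, 10 mm under the flat top. z points up along the stake, x and y are square to the head's sides. Below the head a neck 25 mm across, 14 mm high, then the collar. At the start it hangs upright in a hole of the rack, its collar resting on the rack
- stake_collar (a point): centre of the underside of the stake's round collar (38 mm across, 6 mm thick), 30 mm below the head's centre; same axes. Under it the round shank tapers from 23 mm across to 18 mm at its rounded end, 48 mm below this point
- holder_mouth (a point): centre of the mouth of the tapered socket in the top face of the iron holder, 66 mm above the table; z points up along the bore. The mouth is 22 mm wide, so the shank's rounded end enters with about 1.5 mm to spare all round; the bore is 54 mm deep
- holder: cast iron stake holder bolted to the table: flange 120 x 120 x 10 mm, round boss 62 mm across, 66 mm high; origin under its centre. Let go in its bore, the stake wedges with its collar 4 to 7 mm above the holder. Each tap of 10 to 20 N drives it 1 to 3 mm further, and it stays where it gets to; it is home when the collar meets the holder's top, and then sits tight (tens of N to pull out)
- rack: dark wooden rack fixed on the table, 85 x 235 x 52 mm, long along its y axis, origin under its centre; three holes 26 mm across at y = -75, 0 and 75 mm, each holding one stake with its head above the rack (head centre 30 mm above the rack's top); which stake hangs in which hole varies
- mallet_head (a point): centre of the head of a stubby mallet (0.34 kg): 68 mm tall, round yellow nylon faces 44 mm across at top and bottom, dark steel middle. It stands on one face on the mat, so its handle is level; z points up along the head, the handle runs along -x from the head. Centre 34 mm above the lower face
- mallet_grip (a point): point on the mallet's handle, 65 mm from the centre of the head along -x and at its height; handle of light wood 20 mm wide (along y) and 26 mm high with flat sides, running from 19 to 155 mm from the head's centre; same axes as mallet_head
- mat: black rubber mat fixed on the table, 250 (x) x 150 (y) x 4 mm, origin under its centre; at the start the mallet stands on it with its head about 50 mm from the mat's centre along the mat's x
- dome_stake_grip (a point): bystander: stake of the same build with a domed round head 42 mm across, its top 41 mm above the rack; point at the centre of its head
- wedge_stake_grip (a point): bystander: stake of the same build with a wedge-shaped head 42 x 22 mm, its edge 46 mm above the rack; point in the middle of its head
- shell: bystander: orange brachiopod shell, 50 x 50 x 23 mm, origin under its centre
- flint: bystander: dark flint core 75 x 60 x 58 mm, origin under its centre
- rib: bystander: bone-coloured curved rib fragment 160 mm long, 15 mm thick, origin under its middle
- scoop: bystander: steel scoop 90 x 70 x 40 mm with a wooden handle, 200 mm overall, origin under the back of its pan
- jar: bystander: glass jar 56 mm across, 75 mm tall, origin under its centre
Not all that is in view belongs to the job. What is shaped like the part that bears stake_grip but green is not meant.

How it is judged:
By the outcome, as a careful person would: the job done as asked, in the order asked, and still so for the second after the job is handed in, with the robot touching nothing.
It also fails if it takes over 58 s, if anything falls off the work surface, if the arm or the gripper's body presses on something with over 40 N, if the wrist force passes 120 N, or if a joint passes its speed limit or range.

## Working session

There is one attempt and no reset: what is moved stays moved. The work goes in short steps, Python scripts to look and compute and a tool call to move; the robot and the scene stay as the last step left them, time stands still between calls to the robot, and variables do not carry over. Pictures are saved under pics/ and viewed, about 8 in all and at most 12, crops included, and the job is handed in when it is done.

Besides the shell and the picture viewer there is one more tool, called after "Call:" as a command line: name --argument value ..., lists and objects as JSON in quotes. play_rows: Moves the arm, as the interface text tells. Its arguments: {"type":"object","properties":{"deltas":{"type":"array"},"squeeze":{"type":"number"}},"required":["deltas"]}

```bash
mkdir -p pics; cat > h.py <<'E'
import numpy as np, cv2
from bench import r
R=lambda v: cv2.Rodrigues(np.array(v,float))[0]
def grab(n):
    im,d=r.grab_frame(n); np.savez('last_'+n,im=im,d=d); return im,d
def cloud(n,d):
    c=r.camera_model(n);K=np.array(c['mtx']);u,v=np.meshgrid(np.arange(560),np.arange(420))
    p=np.stack([(u-K[0,2])/K[0,0]*d,(v-K[1,2])/K[1,1]*d,d],-1)
    P=(p-np.array(c['tvec']).ravel())@R(c['rvec'])
    P[d<=0]=np.nan; return P
def proj(n,X):
    c=r.camera_model(n); return cv2.projectPoints(np.array(X,float).reshape(-1,1,3),np.array(c['rvec'],float),np.array(c['tvec'],float),np.array(c['mtx'],float),None)[0].reshape(-1,2)
def save(im,f): cv2.imwrite('pics/'+f,im[...,::-1])
E
python3 - <<'E'
from h import *
a,d=grab('top');b,e=grab('scene')
save(cv2.resize(a,(800,600)),'top0.png');save(cv2.resize(b,(800,600)),'sc0.png')
o=r.get_obs();print(o);print(r.grip_point_offset)
for n in('top','scene'):
  c=r.camera_model(n);print(n,c['mtx'],-R(c['rvec']).T@np.array(c['tvec']).ravel())
E
```

```text
{'clock': 0.1, 'joints': array([ 1.1368672 ,  0.4777356 ,  0.02237791,  1.55632744, -0.01150362,
        1.10933533, -0.08309347]), 'qvel': array([ 5.70084102e-04, -1.58631847e-03,  5.72162192e-05, -2.23490394e-03,
        1.13782332e-03, -9.40883939e-04,  1.21873622e-04]), 'tau': array([ 4.37809809e-03, -5.97755313e+01,  1.61396038e+00, -2.81953132e+01,
        1.29218650e-02,  5.01277100e-03, -1.73568236e-05]), 'tcp_pos': array([ 0.21586282, -0.63899022,  0.23042207]), 'orientation': array([-3.09838960e+00, -5.09276725e-01,  6.35539110e-04]), 'contact_force': array([-1.05817745, -0.73412298,  0.6838791 ]), 'moment': array([-0.02369646, -0.046223  , -0.04988735]), 'grip_width': 0.0857010954756964}
0.0187
top [[498.03475005   0.         280.67514633]
 [  0.         498.03475005 213.56602493]
 [  0.           0.           1.        ]] [0.34449995 0.02107079 1.14761303]
scene [[402.84579021   0.         275.40187011]
 [  0.         402.84579021 195.27599097]
 [  0.           0.           1.        ]] [1.30034804 0.00262469 0.79685969]
```

View pics/top0.png

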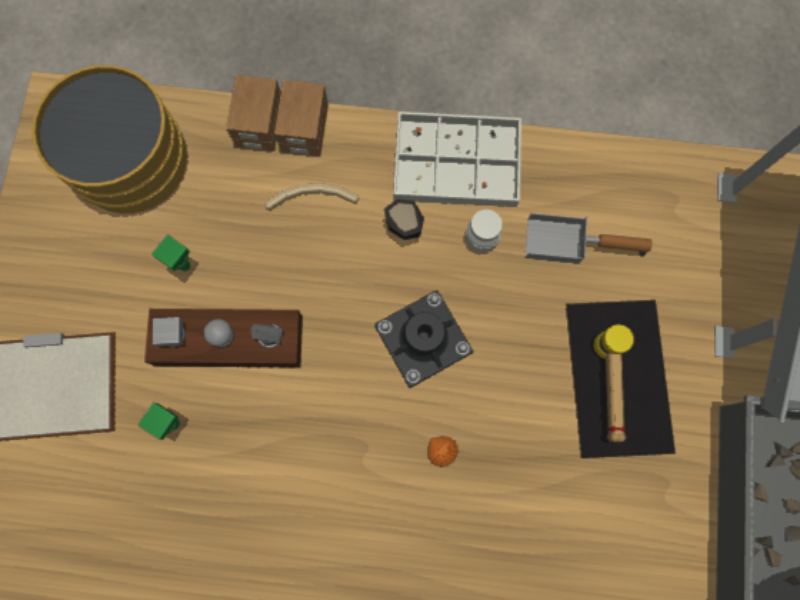

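View pics/sc0.png

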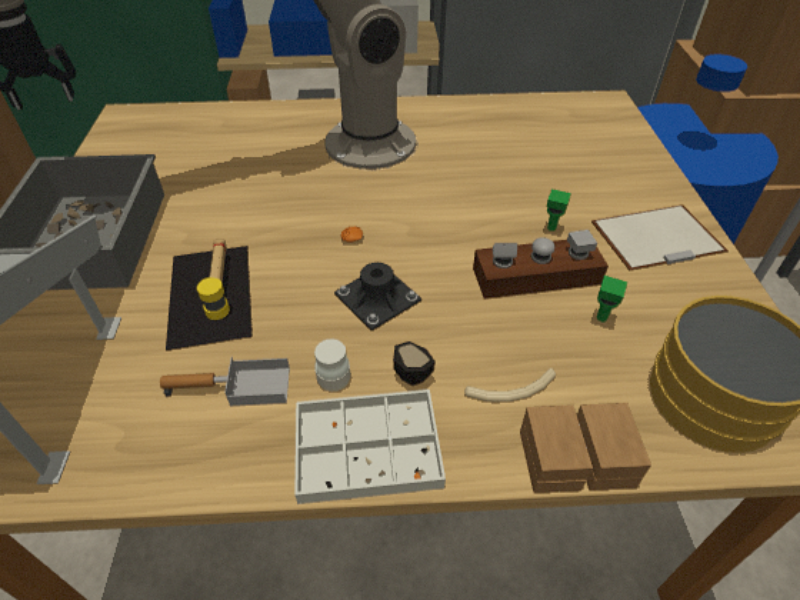

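Top picture (800x600): the rack holds the square flat head at (167,331), the dome at (218,333) and the wedge at (266,334). The green lookalikes are at (172,252) and (158,421). The holder mouth is at (425,333), and the mallet head is at (618,340) with its handle running down to (616,435). The grey square head at (167,331) fits the description. I'll confirm it in a crop and measure.

```bash
cat > m.py <<'E'
from h import *
im={};P={}
for n in('top','scene'):
    z=np.load(f'last_{n}.npz');im[n]=z['im'];P[n]=cloud(n,z['d'])
def stat(n,name,box,zlo,zhi,rect=True):
    x0,y0,x1,y1=[int(v*.7) for v in box]
    Q=P[n][y0:y1,x0:x1].reshape(-1,3);Q=Q[(Q[:,2]>zlo)&(Q[:,2]<zhi)]
    if len(Q)<4: print(n,name,'few');return Q
    rr=cv2.minAreaRect(Q[:,:2].astype(np.float32)*1000)
    print(n,name,len(Q),'med',np.median(Q,0).round(4),'zmm',np.percentile(Q[:,2],[5,95]).round(4),'rect',np.round(rr[0],1),np.round(rr[1],1),round(rr[2],1));return Q
E
python3 - <<'E'
from m import *
stat('top','table',(300,400,400,500),-1,1)
stat('top','rack',(140,300,310,375),.045,.06)
stat('top','flat',(140,305,195,355),.08,.11)
stat('top','dome',(195,305,242,355),.07,.11)
stat('top','wedge',(242,305,300,355),.07,.11)
stat('top','boss',(390,300,470,370),.058,.075)
stat('top','flange',(360,280,490,395),.004,.02)
stat('top','malhead',(590,310,645,365),.06,.09)
stat('top','handle',(590,350,645,450),.04,.058)
stat('top','mat',(560,290,690,465),.002,.008)
stat('scene','flat',(560,225,602,262),.07,.11)
stat('scene','wedge',(485,235,522,270),.07,.11)
stat('scene','boss',(350,255,405,300),.06,.075)
stat('scene','mal',(190,270,235,325),.066,.09)
stat('scene','handle',(200,235,235,285),.04,.056)
A=cv2.resize(im['top'][205:265,95:215],None,fx=5,fy=5,interpolation=2)
B=cv2.resize(im['scene'][150:215,325:435],(600,354),interpolation=2)
save(np.vstack([A,B])[:600],'crop1.png')
E
```

```text
top table 4884 med [0.3583 0.1013 0.0013] zmm [-0.0022  0.0048] rect [359.3 102.6] [153.2 158.2] 6.7
top rack 3053 med [0.5022 0.305  0.0536] zmm [0.05   0.0571] rect [508.1 318.7] [ 86.6 235.9] 6.2
top flat 381 med [0.499  0.3913 0.0933] zmm [0.0857 0.0964] rect [499.8 392.1] [40.6 40.4] 9.1
top dome 292 med [0.5063 0.316  0.0903] zmm [0.0821 0.0952] rect [508.1 317. ] [40.  39.1] 6.3
top wedge 243 med [0.5127 0.2433 0.0886] zmm [0.0731 0.1002] rect [515.5 244. ] [42.7 30.6] 87.2
top boss 533 med [0.5476 0.0053 0.0672] zmm [0.0633 0.0705] rect [548.7   6.2] [60.4 59.6] 6.3
top flange 2314 med [0.545  0.0065 0.0107] zmm [0.0043 0.0174] rect [552.8   3.8] [186.9 215.5] 6.7
top malhead 335 med [ 0.5702 -0.2898  0.0729] zmm [0.0655 0.0765] rect [ 570.7 -290.6] [42.1 41.8] 78.2
top handle 618 med [ 0.4841 -0.2969  0.0508] zmm [0.0431 0.0549] rect [ 488.8 -297.9] [141.7  24.9] 6.5
top mat 6211 med [ 0.5167 -0.3275  0.0046] zmm [0.0023 0.0074] rect [ 527.8 -325.4] [290.3 210.9] 3.9
scene flat 255 med [0.5079 0.388  0.0903] zmm [0.0749 0.093 ] rect [499.8 391.1] [44.5 42.1] 8.8
scene wedge 187 med [0.5218 0.2405 0.086 ] zmm [0.0719 0.0977] rect [520.8 241.3] [42.3 19. ] 83.0
scene boss 300 med [0.5524 0.0036 0.0653] zmm [0.0618 0.0675] rect [550.3   3.2] [60.9 59.3] 81.6
scene mal 185 med [ 0.5732 -0.2932  0.0709] zmm [0.0678 0.0737] rect [ 571.9 -292.5] [42.1 42.5] 42.9
scene handle 214 med [ 0.4754 -0.2998  0.0492] zmm [0.0445 0.0521] rect [ 472.  -301.2] [117.2  23. ] 6.4
```

View pics/crop1.png

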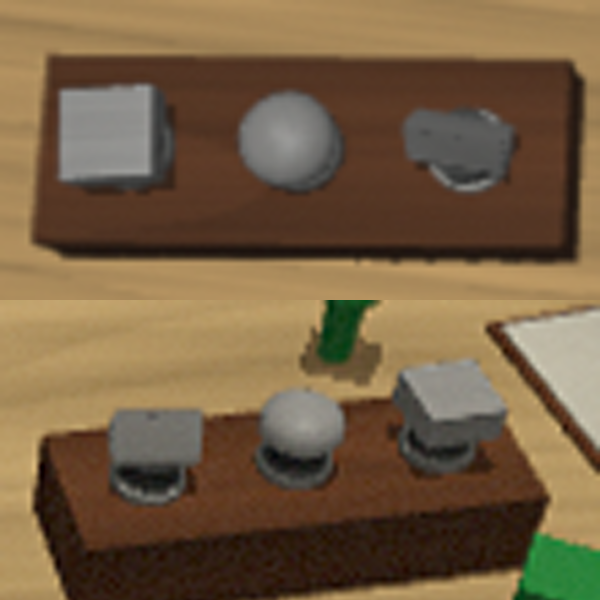

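The crop confirms it: the square flat steel head is at the rack's far end (+y), next to the dome and then the wedge. I'll grip it with the jaws across the rack.

```bash
cat > go.py <<'E'
import sys
from h import *
# usage: go.py x y z(mm, TCP) jawyaw_deg ... (several)
o=r.get_obs();R0=R(o['orientation']);p0=o['tcp_pos']*1000
print('clock',o['clock'],'tcp',p0.round(1),'jaw',np.degrees(np.arctan2(R0[1,1],R0[0,1])).round(2),'zax',R0[:,2].round(3),'F',o['contact_force'].round(1),'w',o['grip_width'].round(4))
a=[float(v) for v in sys.argv[1:]]
for i in range(0,len(a),4):
    t=np.radians(a[i+3]);y=np.array([np.cos(t),np.sin(t),0]);z=np.array([0,0,-1.]);Rt=np.c_[np.cross(y,z),y,z]
    print((R0.T@(np.array(a[i:i+3])-p0)).round(1).tolist(),cv2.Rodrigues(R0.T@Rt)[0].ravel().round(4).tolist())
E
python3 go.py 480 -250 250 -35 520 100 250 -10 499.8 391.6 180 9
```

```text
Traceback (most recent call last):
  File "go.py", line 5, in <module>
    print('clock',o['clock'],'tcp',p0.round(1),'jaw',np.degrees(np.arctan2(R0[1,1],R0[0,1])).round(2),'zax',R0[:,2].round(3),'F',o['contact_force'].round(1),'w',o['grip_width'].round(4))
                                                                                                                                                                 ^^^^^^^^^^^^^^^^^^^^^
AttributeError: 'float' object has no attribute 'round'
```

```bash
sed -i "s/o\['grip_width'\].round(4)/round(o['grip_width'],4)/" go.py
python3 go.py 480 -250 250 -35 520 100 250 -10 499.8 391.6 180 9
```

```text
clock 0.1 tcp [ 215.9 -639.   230.4] jaw -71.33 zax [-0.001  0.002 -1.   ] F [-1.1 -0.7  0.7] w 0.0857
[374.7, -284.0, -19.2] [-0.0017, -0.0004, -0.6341]
[524.7, -602.8, -18.6] [-0.0016, -0.0008, -1.0704]
[598.9, -885.4, 51.8] [-0.0015, -0.0011, -1.4021]
```

Call:
play_rows --deltas '[[85,[375,-284,-19],[0,0,-0.634]],[85,[375,-284,-19],[0,0,-0.634]],[85,[375,-284,-19],[0,0,-0.634]],[85,[375,-284,-19],[0,0,-0.634]],[85,[375,-284,-19],[0,0,-0.634]],[85,[375,-284,-19],[0,0,-0.634]],[85,[375,-284,-19],[0,0,-0.634]],[85,[450,-450,-19],[0,0,-0.9]]]' --squeeze 80

```text
clock: 1.1
tcp_pos: [0.474, -0.2141, 0.249]
orientation: [-2.634, -1.71, -0.002]
contact_force: [0.2, 0.5, 0.2]
grip_width: 0.085
```

```bash
python3 go.py 520 100 250 -10 499.8 391.6 180 9
```

```text
clock 1.1 tcp [ 474.  -214.1  249. ] jaw -24.0 zax [ 0.     0.002 -1.   ] F [0.2 0.5 0.2] w 0.085
[305.7, -85.7, -0.4] [-0.0, -0.0018, -0.2443]
[563.7, -222.7, 70.1] [0.0003, -0.0018, -0.5759]
```

Call:
play_rows --deltas '[[85,[306,-86,0],[0,0,-0.244]],[85,[306,-86,0],[0,0,-0.244]],[85,[306,-86,0],[0,0,-0.244]],[85,[306,-86,0],[0,0,-0.244]],[85,[564,-223,20],[0,0,-0.576]],[85,[564,-223,20],[0,0,-0.576]],[85,[564,-223,20],[0,0,-0.576]],[85,[564,-223,40],[0,0,-0.576]]]'

```text
clock: 2.1
tcp_pos: [0.5027, 0.2816, 0.229]
orientation: [-2.041, -2.388, -0.004]
contact_force: [2.4, 0.7, 0.3]
grip_width: 0.0853
```

```bash
python3 go.py 499.8 391.6 160 9 499.8 391.6 64 9
```

```text
clock 2.1 tcp [502.7 281.6 229. ] jaw 8.97 zax [ 0.001  0.002 -1.   ] F [2.4 0.7 0.3] w 0.0853
[109.0, 14.1, 69.2] [0.0016, -0.0016, -0.0006]
[108.8, 14.0, 165.2] [0.0016, -0.0016, -0.0006]
```

Call:
play_rows --deltas '[[85,[109,14,60],[0,0,0]],[85,[109,14,69],[0,0,0]],[85,[109,14,80],[0,0,0]],[85,[109,14,95],[0,0,0]],[85,[109,14,95],[0,0,0]]]'

```text
clock: 2.72
tcp_pos: [0.5002, 0.3891, 0.1331]
orientation: [2.043, 2.385, -0.001]
contact_force: [-0.3, 0.1, 0.3]
grip_width: 0.0849
```

```bash
python3 - <<'E'
from h import *
b,e=grab('scene');A=b[100:225,300:440]
a,_=grab('top');B=a[170:290,60:194]
save(np.hstack([cv2.resize(A,(400,357)),cv2.resize(B,(398,357))]),'g1.png')
E
python3 go.py 499.8 391.6 64 9
```

```text
clock 2.825 tcp [500.8 390.2 134.9] jaw 8.83 zax [ 0.002  0.001 -1.   ] F [-0.4  0.1  0.4] w 0.0848
[1.5, -1.0, 70.9] [0.0026, -0.0011, -0.003]
```

View pics/g1.png

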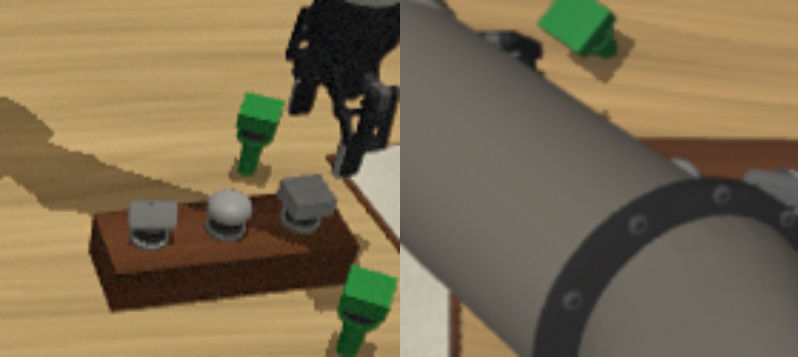

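Scene crop: the open fingertips are above the square head, at about (405,137) and (421,159) in raw pixels. I'll check that against the projected TCP.

```bash
python3 - <<'E'
from h import *
t=np.radians(8.8);y=np.array([np.cos(t),np.sin(t),0]);c=np.array([.5008,.3902,.148])
print(proj('scene',[c+y*.0425,c-y*.0425,c,[.4998,.3916,.092]]).round(1))
E
```

```text
[[419.9 160.1]
 [405.5 139.9]
 [412.5 149.7]
 [408.  166. ]]
```

Call:
play_rows --deltas '[[85,[1.5,-1,35],[0,0,0]],[85,[1.5,-1,60],[0,0,0]],[85,[1.5,-1,71],[0,0,0]],[85,[1.5,-1,71],[0,0,0]],[42,[1.5,-1,71],[0,0,0]],[20,[1.5,-1,71],[0,0,0]],[20,[1.5,-1,71],[0,0,0]],[20,[1.5,-1,71],[0,0,0]]]'

```text
clock: 3.82
tcp_pos: [0.5001, 0.3922, 0.0651]
orientation: [2.043, 2.385, 0.007]
contact_force: [-1.7, -0.2, 6.7]
grip_width: 0.0392
```

```bash
python3 go.py 499.8 391.6 64 9
```

```text
clock 3.825 tcp [500.1 392.2  65.1] jaw 8.83 zax [ 0.004  0.002 -1.   ] F [-1.7 -0.2  6.7] w 0.0392
[-0.5, -0.4, 1.1] [0.004, -0.0018, -0.0029]
```

Call:
play_rows --deltas '[[20,[0,0,-5],[0,0,0]],[20,[0,0,-25],[0,0,0]],[20,[0,0,-60],[0,0,0]],[20,[0,0,-100],[0,0,0]],[20,[0,0,-130],[0,0,0]],[20,[0,0,-130],[0,0,0]]]' --squeeze 100

```text
clock: 4.58
tcp_pos: [0.5006, 0.3933, 0.1984]
orientation: [2.042, 2.384, 0.015]
contact_force: [-0.4, -0.3, -6.1]
grip_width: 0.0386
```

```bash
python3 go.py 525 200 195 -4 549.5 4.7 195 -17 549.5 4.7 160 9
```

```text
clock 4.575 tcp [500.6 393.3 198.4] jaw 8.83 zax [ 0.008  0.006 -1.   ] F [-0.4 -0.3 -6.1] w 0.0386
[-194.7, -5.6, 2.4] [0.0082, -0.0057, 0.224]
[-391.5, -11.4, 1.4] [0.0076, -0.0067, 0.4509]
[-391.7, -11.7, 36.4] [0.0088, -0.0047, -0.0029]
```

Call:
play_rows --deltas '[[20,[-45,-1,0],[0,0,0]],[20,[-105,-3,0],[0,0,0]],[20,[-165,-5,1],[0,0,0]],[20,[-225,-7,1],[0.004,-0.003,0]],[20,[-285,-9,1],[0.008,-0.005,0]],[20,[-345,-10,2],[0.008,-0.005,0]],[20,[-392,-12,2],[0.008,-0.005,0]],[20,[-392,-12,2],[0.008,-0.005,0]]]'

```text
clock: 5.58
tcp_pos: [0.548, -0.0021, 0.1925]
orientation: [-2.054, -2.377, 0.006]
contact_force: [-0.4, 0.5, -5.4]
grip_width: 0.0381
```

```bash
python3 go.py 549.5 4.7 140 9
```

```text
clock 5.575 tcp [548.   -2.1 192.5] jaw 8.35 zax [-0.003 -0.003 -1.   ] F [-0.4  0.5 -5.4] w 0.0381
[6.6, 2.6, 52.4] [-0.003, 0.0025, -0.0113]
```

Call:
play_rows --deltas '[[20,[6.6,2.6,20],[-0.003,0.0025,-0.011]],[20,[6.6,2.6,42],[-0.003,0.0025,-0.011]],[20,[6.6,2.6,49],[-0.003,0.0025,-0.011]],[20,[6.6,2.6,49],[-0.003,0.0025,-0.011]]]'

```text
clock: 6.08
tcp_pos: [0.5489, 0.0052, 0.1428]
orientation: [-2.039, -2.388, 0.001]
contact_force: [-0.2, 0.6, -5.7]
grip_width: 0.0383
```

```bash
python3 - <<'E'
from h import *
b,e=grab('scene');a,_=grab('top')
A=b[130:235,215:325];B=a[180:290,230:350]
save(np.hstack([cv2.resize(A,(480,458),interpolation=2),cv2.resize(B,(310,458))]),'g2.png')
E
python3 go.py 549.5 4.7 140 9
```

```text
clock 6.175 tcp [549.9   5.1 144. ] jaw 9.0 zax [ 0.001  0.    -1.   ] F [ 0.3 -0.6 -4.6] w 0.0383
[-0.3, -0.5, 4.0] [0.0009, -0.0001, 0.0001]
```

View pics/g2.png

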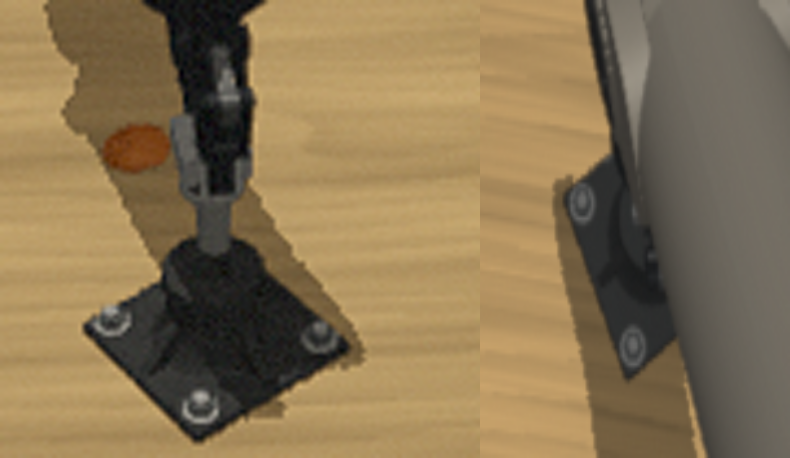

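Scene crop: the shank is held just above the bore, roughly centred on the boss, at raw pixels near (264,183). I'll measure its offset from the boss within the same camera.

```bash
cat > rel.py <<'E'
from h import *
from scipy.optimize import least_squares
z=np.load('last_scene.npz');P=cloud('scene',z['d']);Q=P[130:235,215:325].reshape(-1,3)
def near(zl,zh,rad,c):
    q=Q[(Q[:,2]>zl)&(Q[:,2]<zh)];return q[np.hypot(*(q[:,:2]-c).T)<rad]
c0=np.array([.5495,.0047])
for zl,zh in((.082,.095),(.095,.108),(.108,.12)):
    q=near(zl,zh,.03,c0);zz=q[:,2].mean()
    # visible front surface of cone: known radius by height
    rr=(9+2.5*((q[:,2]*1000-78)/48))/1000
    f=lambda p:np.hypot(q[:,0]-p[0],q[:,1]-p[1])-rr
    s=least_squares(f,c0,loss='soft_l1',f_scale=.001).x
    print('shank',zl,len(q),(s*1000).round(1),'ymid',((q[:,1].min()+q[:,1].max())*500).round(1),'rms',(np.std(f(s))*1000).round(1))
q=near(.02,.06,.045,c0)
f=lambda p:np.hypot(q[:,0]-p[0],q[:,1]-p[1])-.031
q=q[(q[:,2]>.03)]
s=least_squares(f,c0,loss='soft_l1',f_scale=.001).x;print('boss side',len(q),(s*1000).round(1),np.std(f(s))*1000)
q=near(.062,.07,.04,c0);print('boss top',len(q),np.round(cv2.minAreaRect(q[:,:2].astype('f4')*1000)[0],1),np.median(q[:,2]))
# bolts on flange via top and scene initial: flange rectangle centre
E
python3 rel.py; python3 - <<'E'
# flange centre from the dark flange silhouette corners, both cameras, at z=10mm
from m import *
for n,box in(('top',(255,195,340,280)),('scene',(228,180,300,232))):
    x0,y0,x1,y1=box
    Q=P[n][y0:y1,x0:x1];g=im[n][y0:y1,x0:x1].max(-1)
    k=(g<75)&(Q[...,2]>.0)&(Q[...,2]<.017)
    k=cv2.morphologyEx(k.astype('u1'),cv2.MORPH_OPEN,np.ones((3,3)))>0
    q=Q[k];rr=cv2.minAreaRect(q[:,:2].astype('f4')*1000);print(n,k.sum(),rr)
# bore rim: dark hole in boss top, top camera
g=cv2.GaussianBlur(im['top'],(0,0),.7).max(-1)[218:250,280:318]
print(g[::2,::2])
# expected pixel of mouth
print(proj('top',[[.5495,.0047,.066],[.5605,.0047,.066]]))
E
```

```text
shank 0.082 21 [546.8   4.5] ymid 4.3 rms 0.8
shank 0.095 31 [546.8   4.9] ymid 4.5 rms 1.1
shank 0.108 24 [547.   5.] ymid 4.8 rms 1.2
boss side 215 [546.6   3.3] 7.522162857420926
boss top 255 [551.    3.9] 0.06520853628182895
top 667 ((527.872314453125, 31.804981231689453), (117.81549835205078, 52.798683166503906), 36.76710510253906)
scene 709 ((550.1942749023438, 3.6539764404296875), (120.33815002441406, 119.7099838256836), 36.09031677246094)
[[ 59  35  34  59  61  85  74  79  83  88  92  95  98 100 103 104 106 107
  109]
 [ 47  42  28  50  60  72  69  76  82  86  90  94  97 100 102 104 105 107
  108]
 [ 47  46  36  40  60  64  69  74  80  85  89  93  96  99 101 103 105 106
  107]
 [ 46  47  40  36  56  63  67  71  78  82  87  91  94  97 100 102 104 106
  107]
 [ 46  41  37  43  52  60  64  67  75  81  86  90  93  96  98 101 103 105
  106]
 [ 45  35  40  46  51  61  65  65  72  78  83  88  92  95  97 100 102 104
  106]
 [ 40  33  42  46  58  71  62  63  69  76  82  86  90  94  96  99 101 103
  105]
 [ 37  32  42  46  52  67  61  60  66  74  80  84  89  93  95  98 100 102
  105]
 [ 36  31  40  46  47  51  49  44  58  71  78  82  87  91  94  97  99 101
  104]
 [ 35  31  37  46  47  46  44  38  46  67  75  81  85  89  93  96  98 100
  102]
 [ 36  31  31  44  46  46  46  42  39  62  72  79  83  88  92  94  97 100
  102]
 [ 37  33  32  35  45  47  45  39  48  59  69  76  81  86  90  93  96  99
  101]
 [ 38  33  32  30  34  44  44  37  46  49  65  74  80  85  88  92  95  98
  100]
 [ 33  32  31  29  28  31  36  31  30  37  62  71  77  82  86  91  94  96
   99]
 [ 34  37  33  31  30  28  28  30  37  42  60  67  75  81  85  89  93  95
   98]
 [ 45  46  40  33  31  30  29  29  30  33  48  63  73  79  84  88  91  94
   96]]
[[297.2234891  231.30052967]
 [297.76173353 226.44376723]]
```

Call:
play_rows --deltas '[[20,[0,0,10],[0,0,0]],[20,[-0.4,-0.2,17],[0,0,0]],[20,[-0.4,-0.2,20],[0,0,0]],[20,[-0.4,-0.2,22],[0,0,0]],[20,[-0.4,-0.2,22],[0,0,0]]]'

```text
clock: 6.8
tcp_pos: [0.5498, 0.0047, 0.1219]
orientation: [2.04, 2.389, 0.001]
contact_force: [0.2, -1.4, -5.2]
grip_width: 0.0386
```

```bash
python3 go.py 549.7 4.7 114 9
```

```text
clock 6.8 tcp [549.8   4.7 121.9] jaw 9.01 zax [ 0.001  0.    -1.   ] F [ 0.2 -1.4 -5.2] w 0.0386
[0.0, -0.1, 7.9] [0.0007, -0.0002, 0.0001]
```

No axial contact 5 mm below the mouth plane, so the end is in the bore. I'll continue down gently.

Call:
play_rows --deltas '[[20,[0,0,4],[0,0,0]],[20,[0,0,8],[0,0,0]],[20,[0,0,12],[0,0,0]],[20,[0,0,16],[0,0,0]],[20,[0,0,16],[0,0,0]]]'

```text
clock: 7.42
tcp_pos: [0.5495, 0.0047, 0.1055]
orientation: [-2.04, -2.389, -0.0]
contact_force: [-0.2, 0.4, -5.7]
grip_width: 0.0381
```

```bash
python3 go.py 549.7 4.7 92 9
```

```text
clock 7.425 tcp [549.5   4.7 105.5] jaw 9.01 zax [-0.  0. -1.] F [-0.2  0.4 -5.7] w 0.0381
[-0.0, 0.2, 13.5] [-0.0, -0.0004, 0.0002]
```

Call:
play_rows --deltas '[[20,[0,0,5],[0,0,0]],[20,[0,0,10],[0,0,0]],[20,[0,0,14],[0,0,0]],[20,[0,0,17],[0,0,0]],[20,[0,0,18],[0,0,0]],[20,[0,0,18],[0,0,0]]]'

```text
clock: 8.18
tcp_pos: [0.5491, 0.0042, 0.0872]
orientation: [-2.04, -2.388, 0.001]
contact_force: [-1.7, -2.8, -3.9]
grip_width: 0.0381
```

```bash
python3 go.py 549.7 4.7 84 9
```

```text
clock 8.175 tcp [549.1   4.2  87.2] jaw 8.99 zax [-0.001 -0.    -1.   ] F [-1.7 -2.8 -3.9] w 0.0381
[0.4, 0.7, 3.2] [-0.001, 0.0001, -0.0002]
```

Call:
play_rows --deltas '[[20,[0,0.2,1.5],[0,0,0]],[20,[0,0.2,1.5],[0,0,0]],[44,[0,0.2,1.5],[0,0,0]],[50,[0,0.2,1.5],[0,0,0]],[70,[0,0.2,1.5],[0,0,0]],[80,[0,0,1],[0,0,0]]]'

```text
clock: 8.93
tcp_pos: [0.5494, 0.0045, 0.0864]
orientation: [-2.04, -2.389, 0.0]
contact_force: [-0.1, 0.2, -0.0]
grip_width: 0.0799
```

```bash
python3 go.py 549.1 4.2 180 9
```

```text
clock 8.925 tcp [549.4   4.5  86.4] jaw 9.0 zax [-0. -0. -1.] F [-0.1  0.2 -0. ] w 0.0799
[-0.2, -0.3, -93.6] [-0.0004, -0.0, 0.0]
```

Call:
play_rows --deltas '[[85,[0,0,-30],[0,0,0]],[85,[0,0,-85],[0,0,0]],[85,[-60,0,-125],[0,0,0.1]],[85,[-120,0,-125],[0,0,0.28]],[85,[-180,20,-125],[0,0,0.46]],[85,[-230,40,-125],[0,0,0.64]],[85,[-230,40,-125],[0,0,0.8]]]'

```text
clock: 9.8
tcp_pos: [0.6255, -0.2227, 0.2106]
orientation: [2.817, 1.387, -0.002]
contact_force: [-0.2, 0.5, 0.1]
grip_width: 0.085
```

```bash
python3 - <<'E'
from h import *
b,e=grab('scene');a,_=grab('top')
A=b[130:235,215:325];B=a[180:330,250:500]
save(np.hstack([cv2.resize(A,(480,458),interpolation=2),cv2.resize(B,(310,186))[:458] if 0 else cv2.copyMakeBorder(cv2.resize(B,(310,186)),0,272,0,0,0)]),'g3.png')
from m import *
stat('scene','head',(340,190,420,260),.098,.125)
stat('top','head',(390,290,460,370),.098,.125)
stat('top','boss',(390,300,470,370),.058,.075)
stat('top','malhead',(590,310,645,365),.06,.09)
stat('top','handle',(590,350,645,450),.04,.058)
E
python3 go.py 506 -297 120 -84.5
```

```text
scene head 144 med [0.5449 0.0036 0.1113] zmm [0.1094 0.1135] rect [544.5   2.3] [37.3 40.3] 6.2
top head 368 med [0.5474 0.0056 0.1131] zmm [0.1078 0.1166] rect [548.    5.4] [39.5 40. ] 8.3
top boss 243 med [0.5327 0.0072 0.0673] zmm [0.0632 0.0706] rect [546.8   6. ] [60.2 58.5] 69.5
top malhead 336 med [ 0.5697 -0.2896  0.0729] zmm [0.0649 0.0763] rect [ 570.4 -291.2] [42.5 42.4] 73.6
top handle 612 med [ 0.4823 -0.2968  0.0509] zmm [0.0433 0.0549] rect [ 488.7 -297.7] [141.6  23.3] 5.3
clock 9.9 tcp [ 625.  -217.1  211. ] jaw -36.97 zax [-0.001  0.    -1.   ] F [-0.6  0.8  0.3] w 0.0852
[-135.4, -47.0, 91.0] [-0.0005, 0.0005, 0.8295]
```

View pics/g3.png

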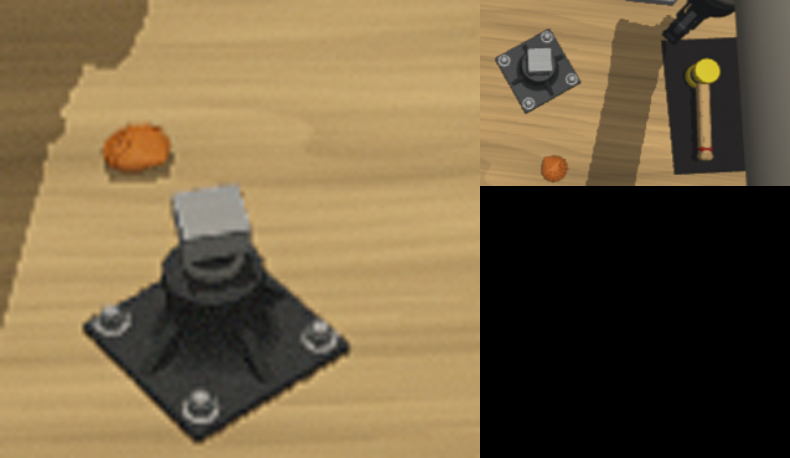

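Scene crop: the stake stands upright in the bore with a small gap under the collar, its head top at z of about 0.112. The mallet is unmoved on the mat. Next, the mallet grip.

Call:
play_rows --deltas '[[85,[-35,-12,0],[0,0,0.18]],[85,[-80,-28,10],[0,0,0.36]],[85,[-120,-42,30],[0,0,0.54]],[85,[-135,-47,60],[0,0,0.72]],[85,[-135,-47,80],[0,0,0.834]],[85,[-135,-47,110],[0,0,0.834]],[85,[-135,-47,130],[0,0,0.834]],[85,[-135,-47,130],[0,0,0.834]]]'

```text
clock: 10.9
tcp_pos: [0.5053, -0.2949, 0.0798]
orientation: [-3.136, -0.151, 0.005]
contact_force: [-0.3, 0.0, -0.2]
grip_width: 0.0851
```

```bash
python3 go.py 506.3 -297.2 20 -84.8
```

```text
clock 10.9 tcp [ 505.3 -294.9   79.8] jaw -84.49 zax [-0.003  0.002 -1.   ] F [-0.3  0.  -0.2] w 0.0851
[1.0, 2.5, 59.8] [-0.0025, 0.0031, 0.0054]
```

Call:
play_rows --deltas '[[85,[1,2.5,30],[-0.002,0.003,0.005]],[85,[1,2.5,52],[-0.002,0.003,0.005]],[85,[1,2.5,60],[-0.002,0.003,0.005]],[85,[1,2.5,60],[-0.002,0.003,0.005]],[40,[1,2.5,60],[-0.002,0.003,0.005]],[0,[1,2.5,60],[-0.002,0.003,0.005]],[0,[1,2.5,60],[-0.002,0.003,0.005]],[0,[1,2.5,60],[-0.002,0.003,0.005]]]' --squeeze 110

```text
clock: 11.9
tcp_pos: [0.5065, -0.2975, 0.0203]
orientation: [-3.138, -0.143, -0.001]
contact_force: [-1.2, 0.9, 5.7]
grip_width: 0.0182
```

```bash
python3 go.py 506.3 -297.2 20 -84.8
```

```text
clock 11.9 tcp [ 506.5 -297.5   20.3] jaw -84.79 zax [ 0.  0. -1.] F [-1.2  0.9  5.7] w 0.0182
[-0.2, -0.3, 0.3] [-0.0, -0.0004, 0.0001]
```

Call:
play_rows --deltas '[[0,[0,0,-10],[0,0,0]],[0,[0,0,-40],[0,0,0]],[0,[0,0,-85],[0,0,0]],[0,[0,0,-130],[0,0,0]],[0,[0,0,-155],[0,0,0]],[0,[0,0,-155],[0,0,0]]]' --squeeze 120

```text
clock: 12.65
tcp_pos: [0.5073, -0.2979, 0.1773]
orientation: [3.137, 0.143, 0.006]
contact_force: [0.2, 0.5, -3.9]
grip_width: 0.0181
```

```bash
python3 go.py 484.8 -1.2 172 -84.8
```

```text
clock 12.65 tcp [ 507.3 -297.9  177.3] jaw -84.79 zax [ 0.004 -0.002 -1.   ] F [ 0.2  0.5 -3.9] w 0.0181
[4.5, -297.5, 4.7] [0.002, -0.0034, 0.0001]
```

Call:
play_rows --deltas '[[0,[0,-40,0],[0,0,0]],[0,[1,-95,0],[0,0,0]],[0,[2,-150,0],[0.002,-0.003,0]],[0,[3,-205,2],[0.002,-0.003,0]],[0,[4,-255,3],[0.002,-0.003,0]],[0,[4.5,-290,4],[0.002,-0.003,0]],[0,[4.5,-297.5,5],[0.002,-0.003,0]],[0,[4.5,-297.5,5],[0.002,-0.003,0]]]'

```text
clock: 13.65
tcp_pos: [0.4838, -0.0014, 0.1706]
orientation: [3.138, 0.144, -0.003]
contact_force: [-0.1, -0.0, -3.8]
grip_width: 0.0179
```

```bash
python3 - <<'E'
from h import *
b,e=grab('scene');a,_=grab('top')
A=b[110:235,215:325];B=a[180:290,230:350]
save(np.hstack([cv2.resize(A,(420,477),interpolation=2),cv2.resize(B,(360,477))]),'g4.png')
from m import *
Q=P['scene'][100:200,200:340].reshape(-1,3);c=im['scene'][100:200,200:340].reshape(-1,3).astype(int)
k=(c[:,0]>110)&(c[:,2]<60)&(Q[:,2]>.1);q=Q[k];print(k.sum(),q.min(0),q.max(0))
k2=q[:,2]>q[:,2].max()-.006;print(cv2.minAreaRect(q[k2][:,:2].astype('f4')*1000),np.median(q[k2],0))
E
python3 go.py 484.8 -1.2 172 -84.8
```

```text
425 [ 0.42377607 -0.01784047  0.15325373] [0.57228746 0.02458385 0.22443995]
((548.0604248046875, 2.911020278930664), (39.927364349365234, 44.80198287963867), 87.89894104003906) [0.55024336 0.00370474 0.22097959]
clock 13.75 tcp [484.3  -2.7 171. ] jaw -84.9 zax [-0.001 -0.001 -1.   ] F [ 0.3 -0.9 -2.9] w 0.0185
[0.6, -1.5, -1.0] [0.0004, 0.0011, -0.0017]
```

View pics/g4.png

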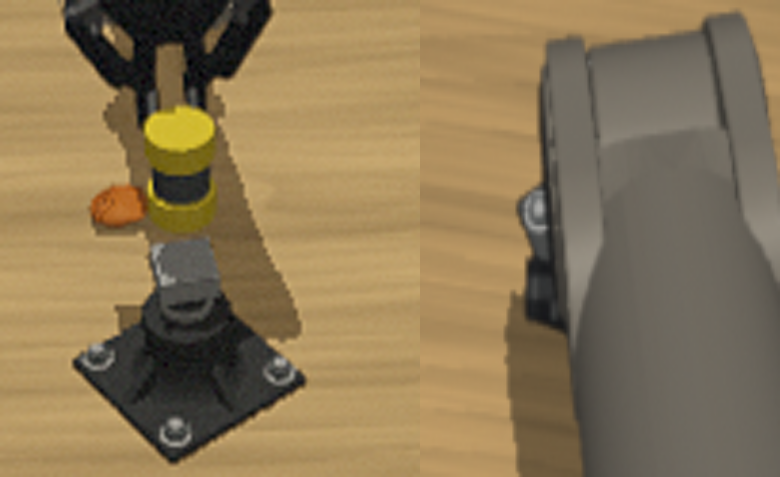

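Call:
play_rows --deltas '[[0,[0.6,-1,15],[0,0.001,0]],[0,[0.6,-1,30],[0,0.001,0]],[0,[0.6,-1,38],[0,0.001,0]],[0,[0.6,-1,40],[0,0.001,0]],[0,[0.6,-1,41.5],[0,0.001,0]],[0,[0.6,-1,42.5],[0,0.001,0]]]'

```text
clock: 14.5
tcp_pos: [0.4851, -0.0016, 0.1288]
orientation: [3.138, 0.14, 0.001]
contact_force: [-0.3, -1.0, -3.1]
grip_width: 0.0182
```

```bash
python3 go.py 484.8 -1.2 128 -84.8
```

```text
clock 14.5 tcp [485.1  -1.6 128.8] jaw -84.9 zax [ 0.001 -0.    -1.   ] F [-0.3 -1.  -3.1] w 0.0182
[-0.3, -0.5, 0.8] [0.0005, -0.0007, -0.0017]
```

Call:
play_rows --deltas '[[0,[0,0,1],[0,0,0]],[0,[0,0,2],[0,0,0]],[0,[0,0,3],[0,0,0]]]'

```text
clock: 14.88
tcp_pos: [0.4852, -0.0016, 0.1265]
orientation: [3.138, 0.14, 0.002]
contact_force: [-5.9, -0.0, 9.8]
grip_width: 0.0182
```

Call:
play_rows --deltas '[[0,[0,0,1.5],[0,0,0]],[0,[0,0,1.5],[0,0,0]]]'

```text
clock: 15.12
tcp_pos: [0.4853, -0.0016, 0.1261]
orientation: [3.137, 0.14, 0.003]
contact_force: [-6.8, 0.7, 9.3]
grip_width: 0.0188
```

Call:
play_rows --deltas '[[0,[0,0,-12],[0,0,0]],[0,[0,0,-28],[0,0,0]],[0,[0,0,-30],[0,0,0]]]'

```text
clock: 15.5
tcp_pos: [0.4865, -0.0014, 0.1577]
orientation: [3.137, 0.14, 0.008]
contact_force: [0.8, 1.0, -4.2]
grip_width: 0.0182
```

```bash
cat > hd.py <<'E'
from h import *
import sys
b,e=grab('scene')
from m import *
Q=P['scene'][130:200,235:300].reshape(-1,3)
c=im['scene'][130:200,235:300].reshape(-1,3).astype(int)
k=(c.max(1)-c.min(1)<25)&(Q[:,2]>.098)&(Q[:,2]<.125)&(abs(Q[:,1]-.004)<.018)&(Q[:,0]>.53)&(Q[:,0]<.575)
print('head z',k.sum(),np.percentile(Q[k][:,2],[10,50,90]).round(4), 'xy',np.median(Q[k],0).round(4))
k=(c[:,0]>110)&(c[:,2]<60)&(Q[:,2]>.1);q=Q[k]
if len(q)>9: print('yellow z',np.percentile(q[:,2],[2,98]).round(4))
if len(sys.argv)>1: save(cv2.resize(b[110:235,215:325],(440,500),interpolation=2),sys.argv[1])
E
python3 hd.py;python3 go.py 484.8 -1.2 128 -84.8
```

```text
head z 174 [0.1023 0.1087 0.1105] xy [0.557  0.0034 0.1087]
yellow z [0.1447 0.2104]
clock 15.55 tcp [486.1  -1.6 157.2] jaw -84.91 zax [ 0.004 -0.001 -1.   ] F [ 0.2  0.5 -4.4] w 0.0184
[-1.4, -0.5, 29.2] [0.0014, -0.0039, -0.0019]
```

Call:
play_rows --deltas '[[0,[-1.4,0,15],[0,-0.004,0]],[0,[-1.4,0,26],[0,-0.004,0]],[0,[-1.4,0,29],[0,-0.004,0]],[0,[-1.4,0,31],[0,-0.004,0]],[0,[-1.4,0,33],[0,-0.004,0]],[0,[-1.4,0,34],[0,-0.004,0]],[0,[-1.4,0,34],[0,-0.004,0]]]'

```text
clock: 16.42
tcp_pos: [0.4838, -0.0018, 0.125]
orientation: [3.136, 0.139, -0.003]
contact_force: [-14.7, -1.2, 23.8]
grip_width: 0.018
```

Call:
play_rows --deltas '[[0,[0,0,-12],[0,0,0]],[0,[0,0,-30],[0,0,0]],[0,[0,0,-34],[0,0,0]]]'

```text
clock: 16.8
tcp_pos: [0.4849, -0.0016, 0.16]
orientation: [3.136, 0.139, 0.001]
contact_force: [-0.2, -0.2, -3.8]
grip_width: 0.0182
```

```bash
python3 hd.py;python3 go.py 484.8 -1.2 128 -84.8
```

```text
head z 185 [0.102  0.1077 0.1097] xy [0.5553 0.0036 0.1077]
yellow z [0.1468 0.2125]
clock 16.85 tcp [484.6  -1.7 159.8] jaw -84.92 zax [ 0.    -0.003 -1.   ] F [-0.1  0.5 -3.6] w 0.0185
[0.2, -0.5, 31.8] [0.0026, 0.0001, -0.0021]
```

Call:
play_rows --deltas '[[0,[0.2,0,15],[0,0,0]],[0,[0.2,0,27],[0,0,0]],[0,[0.2,0,33],[0,0,0]],[0,[0.2,0,35],[0,0,0]],[0,[0.2,0,36.5],[0,0,0]],[0,[0.2,0,36.5],[0,0,0]]]'

```text
clock: 17.6
tcp_pos: [0.4838, -0.0018, 0.1246]
orientation: [3.135, 0.139, -0.003]
contact_force: [-12.0, -1.6, 20.8]
grip_width: 0.0182
```

Call:
play_rows --deltas '[[0,[0,0,-12],[0,0,0]],[0,[0,0,-30],[0,0,0]],[0,[0,0,-34],[0,0,0]]]'

```text
clock: 17.98
tcp_pos: [0.4848, -0.0015, 0.1595]
orientation: [3.135, 0.139, 0.0]
contact_force: [0.5, -0.4, -3.8]
grip_width: 0.018
```

```bash
python3 hd.py;python3 go.py 484.8 -1.2 128 -84.8
```

```text
head z 177 [0.102  0.1073 0.1092] xy [0.5554 0.0034 0.1073]
yellow z [0.145  0.2118]
clock 18.025 tcp [484.5  -1.6 159.3] jaw -84.93 zax [-0.    -0.003 -1.   ] F [-0.  -0.3 -3.3] w 0.0181
[0.3, -0.5, 31.3] [0.0035, 0.0005, -0.0023]
```

```bash
python3 - <<'E'
from h import *
b,e=grab('scene');save(cv2.resize(b[125:215,225:315],(600,600),interpolation=cv2.INTER_CUBIC),'g5.png')
from m import *
Pz=P['scene']
# pixel rows down the front centre column
for u in(263,265,267):
    print(u,[(v,tuple((Pz[v,u]*1000).round(0)),im['scene'][v,u].tolist()) for v in range(166,186)])
print(proj('scene',[[.570,.0045,.086],[.5685,.0045,.066],[.5685,.0045,.072],[.5805,.0045,.066],[.57,.0045,.106]]).round(1))
E
```

```text
263 [(166, (np.float64(567.0), np.float64(5.0), np.float64(168.0)), [46, 43, 37]), (167, (np.float64(564.0), np.float64(5.0), np.float64(162.0)), [93, 80, 33]), (168, (np.float64(569.0), np.float64(4.0), np.float64(163.0)), [139, 119, 29]), (169, (np.float64(570.0), np.float64(4.0), np.float64(160.0)), [118, 102, 14]), (170, (np.float64(572.0), np.float64(4.0), np.float64(159.0)), [119, 106, 21]), (171, (np.float64(569.0), np.float64(4.0), np.float64(153.0)), [120, 106, 27]), (172, (np.float64(571.0), np.float64(4.0), np.float64(152.0)), [120, 104, 27]), (173, (np.float64(570.0), np.float64(4.0), np.float64(148.0)), [119, 103, 25]), (174, (np.float64(570.0), np.float64(4.0), np.float64(144.0)), [119, 101, 47]), (175, (np.float64(531.0), np.float64(4.0), np.float64(106.0)), [93, 92, 90]), (176, (np.float64(535.0), np.float64(4.0), np.float64(106.0)), [96, 93, 89]), (177, (np.float64(541.0), np.float64(4.0), np.float64(108.0)), [96, 93, 89]), (178, (np.float64(543.0), np.float64(4.0), np.float64(107.0)), [93, 92, 86]), (179, (np.float64(549.0), np.float64(4.0), np.float64(108.0)), [97,
[... 3026 characters left out ...]
np.float64(547.0), np.float64(14.0), np.float64(110.0)), [93, 92, 88]), (179, (np.float64(549.0), np.float64(14.0), np.float64(108.0)), [98, 96, 91]), (180, (np.float64(551.0), np.float64(14.0), np.float64(107.0)), [96, 91, 86]), (181, (np.float64(556.0), np.float64(13.0), np.float64(108.0)), [94, 93, 86]), (182, (np.float64(557.0), np.float64(13.0), np.float64(106.0)), [96, 92, 87]), (183, (np.float64(560.0), np.float64(13.0), np.float64(105.0)), [95, 91, 90]), (184, (np.float64(567.0), np.float64(13.0), np.float64(107.0)), [86, 86, 78]), (185, (np.float64(568.0), np.float64(13.0), np.float64(105.0)), [73, 72, 67])]
[[263.8 191.2]
 [264.  196.4]
 [264.  194.7]
 [264.1 199.7]
 [263.6 185.5]]
```

View pics/g5.png

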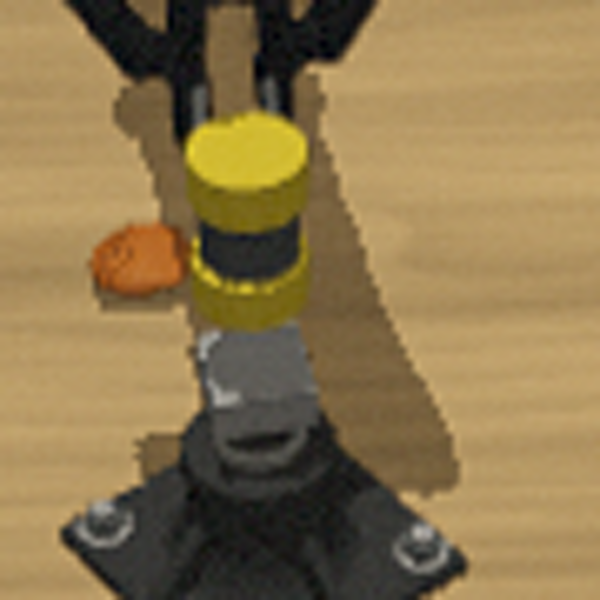

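The picture shows the head lower, but the collar gap is too fine to resolve here: the head top reads about 107 to 108 mm and home is 106 mm. I'll keep tapping and see whether it still sinks.

Call:
play_rows --deltas '[[0,[0.3,0,14],[0.003,0,0]],[0,[0.3,0,26],[0.003,0,0]],[0,[0.3,0,37],[0.003,0,0]],[0,[0.3,0,37],[0.003,0,0]]]'

```text
clock: 18.58
tcp_pos: [0.4837, -0.0019, 0.1208]
orientation: [3.138, 0.139, -0.005]
contact_force: [-0.1, 0.4, -1.8]
grip_width: 0.018
```

Call:
play_rows --deltas '[[0,[0,0,-12],[0,0,0]],[0,[0,0,-30],[0,0,0]],[0,[0,0,-34],[0,0,0]]]'

```text
clock: 18.95
tcp_pos: [0.4848, -0.0017, 0.1559]
orientation: [3.138, 0.139, -0.001]
contact_force: [0.3, 0.2, -3.1]
grip_width: 0.0187
```

```bash
python3 hd.py;python3 go.py 484.8 -1.2 128 -84.8
```

```text
head z 166 [0.1013 0.1052 0.1067] xy [0.5537 0.0035 0.1052]
yellow z [0.1449 0.2114]
clock 19.0 tcp [484.5  -1.8 155.8] jaw -84.93 zax [-0.001 -0.001 -1.   ] F [ 0.2 -0.3 -3.7] w 0.0186
[0.4, -0.6, 27.8] [0.0007, 0.0012, -0.0023]
```

The brisk tap drove it about 2 mm. One more tap to confirm it is home.

Call:
play_rows --deltas '[[0,[0.4,0,14],[0,0,0]],[0,[0.4,0,26],[0,0,0]],[0,[0.4,0,36.5],[0,0,0]],[0,[0.4,0,37.5],[0,0,0]]]'

```text
clock: 19.5
tcp_pos: [0.4834, -0.0016, 0.1182]
orientation: [3.137, 0.14, -0.007]
contact_force: [-11.8, -0.1, 19.1]
grip_width: 0.0184
```

Call:
play_rows --deltas '[[0,[0,0,-12],[0,0,0]],[0,[0,0,-30],[0,0,0]],[0,[0,0,-34],[0,0,0]]]'

```text
clock: 19.88
tcp_pos: [0.4844, -0.0014, 0.1529]
orientation: [3.137, 0.14, -0.004]
contact_force: [0.5, -0.1, -3.5]
grip_width: 0.0183
```

```bash
python3 hd.py;python3 go.py 484.8 -1.2 128 -84.8;python3 - <<'E'
from m import *
# mallet top face plane tilt
Q=P['scene'][130:185,235:300].reshape(-1,3);c=im['scene'][130:185,235:300].reshape(-1,3).astype(int)
k=(c[:,0]>150)&(c[:,2]<90)&(Q[:,2]>.19);q=Q[k]
A=np.c_[q[:,:2]-q[:,:2].mean(0),np.ones(len(q))];s=np.linalg.lstsq(A,q[:,2],rcond=None)[0];print(len(q),'slope deg',np.degrees(s[:2]).round(1),q.mean(0).round(4))
E
```

```text
head z 168 [0.1026 0.1051 0.1069] xy [0.5535 0.0036 0.1051]
yellow z [0.1444 0.2107]
clock 19.925 tcp [484.2  -1.5 152.8] jaw -84.91 zax [-0.003 -0.001 -1.   ] F [ 0.1 -0.9 -3.7] w 0.0183
[0.7, -0.3, 24.8] [0.0012, 0.0033, -0.0018]
148 slope deg [ 4.1 -0.1] [0.5473 0.0038 0.2089]
```

Head height is unchanged (105.1 mm in a camera that reads the boss about 0.8 mm low, so about 106 mm) under a 19 N tap: the collar is home. The mallet has pitched about 4° nose-up in the grip. I'll level it on the way back to the mat.

```bash
python3 go.py 484.5 -1.5 180 -84.8  495 -150 180 -84.8 506.5 -297.5 100 -84.8
```

```text
clock 19.925 tcp [484.2  -1.5 152.8] jaw -84.91 zax [-0.003 -0.001 -1.   ] F [ 0.1 -0.9 -3.7] w 0.0183
[0.2, 0.1, -27.2] [0.0012, 0.0033, -0.0018]
[-2.5, 148.9, -27.0] [0.0012, 0.0033, -0.0018]
[-3.9, 296.8, 53.2] [0.0012, 0.0033, -0.0018]
```

Call:
play_rows --deltas '[[0,[0,0,-25],[0,0,0]],[0,[0,40,-28],[0,-0.01,0]],[0,[-1,95,-28],[0,-0.03,0]],[0,[-2,150,-28],[0,-0.068,0]],[0,[-3,205,-28],[0,-0.068,0]],[0,[-4,255,-10],[0,-0.068,0]],[0,[-4,297,20],[0,-0.068,0]],[0,[-4,297,40],[0,-0.068,0]]]'

```text
clock: 20.92
tcp_pos: [0.5044, -0.3025, 0.1106]
orientation: [3.131, 0.129, -0.116]
contact_force: [-0.6, 0.9, -4.2]
grip_width: 0.0179
```

Call:
play_rows --deltas '[[0,[0,0,0],[0,0,0]]]'

```text
clock: 21.05
tcp_pos: [0.5028, -0.3018, 0.1081]
orientation: [3.133, 0.129, -0.122]
contact_force: [-1.1, -0.3, -4.0]
grip_width: 0.0186
```

```bash
python3 go.py 506.5 -297.5 60 -84.8;python3 - <<'E'
from h import *
b,e=grab('scene');a,_=grab('top')
save(np.hstack([cv2.resize(b[130:260,95:215],(440,477),interpolation=2),cv2.resize(a[180:330,360:500],(360,386))[:386] if 0 else cv2.resize(a[180:330,360:500],(360,477))]),'g6.png')
from m import *
Q=P['scene'][130:250,95:215].reshape(-1,3);c=im['scene'][130:250,95:215].reshape(-1,3).astype(int)
y=(c[:,0]>90)&(c[:,2]<.5*c[:,0])&(Q[:,2]>.02)&(c[:,1]>.75*c[:,0]);q0=Q[y];print('yellow z',np.percentile(q0[:,2],[2,98]))
q=q0[q0[:,2]>np.percentile(q0[:,2],98)-.01];q=q[:]
A=np.c_[q[:,:2]-q[:,:2].mean(0),np.ones(len(q))];s=np.linalg.lstsq(A,q[:,2],rcond=None)[0];print(len(q),'slope deg',np.degrees(s[:2]).round(1),q.mean(0).round(4),cv2.minAreaRect(q[:,:2].astype('f4')*1000))
E
```

```text
clock 21.05 tcp [ 502.8 -301.8  108.1] jaw -85.29 zax [-0.078 -0.006 -0.997] F [-1.1 -0.3 -4. ] w 0.0186
[7.7, -3.9, 47.6] [-0.0004, 0.078, -0.0085]
yellow z [0.0942202  0.16057467]
223 slope deg [-4.1 -1.4] [ 0.5716 -0.2949  0.1578] ((568.205810546875, -296.0378112792969), (44.475868225097656, 42.0574836730957), 11.839103698730469)
```

View pics/g6.png

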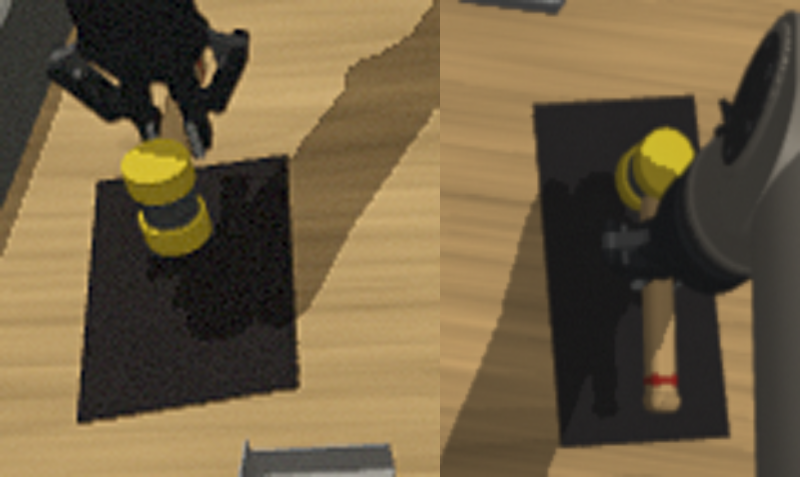

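```bash
python3 - <<'E'
from m import *
Q=P['top'].reshape(-1,3);c=im['top'].reshape(-1,3).astype(int)
d=Q-np.array([.5028,-.3018,0]);L=d[:,0]*.996+d[:,1]*.09;W=-d[:,0]*.09+d[:,1]*.996
for lo,hi in((-.09,-.075),(-.075,-.06),(-.06,-.045),(-.045,-.03)):
    k=(L>lo)&(L<hi)&(abs(W)<.007)&(Q[:,2]>.08)&(Q[:,2]<.17);print('handle',lo,k.sum(),np.median(Q[k],0).round(4),np.median(L[k]).round(4))
k=(L>.04)&(abs(W)<.03)&(c[:,0]>150)&(c[:,2]<100)&(Q[:,2]>.13);q=Q[k];A=np.c_[L[k]-L[k].mean(),W[k],np.ones(k.sum())];s=np.linalg.lstsq(A,q[:,2],rcond=None)[0];print('head',len(q),np.degrees(s[:2]).round(1),q.mean(0))
E
```

```text
handle -0.09 54 [ 0.4205 -0.3087  0.1412] -0.0831
handle -0.075 48 [ 0.4354 -0.3072  0.141 ] -0.0676
handle -0.06 52 [ 0.4504 -0.3058  0.1403] -0.0527
handle -0.045 48 [ 0.4652 -0.3052  0.1411] -0.0377
head 184 [ 0.1 -0. ] [ 0.57640089 -0.29540062  0.16167194]
```

Top-camera depth shows the handle and head level now, so I'll keep this tilt and lower straight down by about 89 mm.

```bash
cat > w.py <<'E'
import sys
from h import *
o=r.get_obs();R0=R(o['orientation']);print(o['clock'],(o['tcp_pos']*1000).round(1),R0[:,2].round(3),o['contact_force'].round(1))
a=[float(v) for v in sys.argv[1:]]
for i in range(0,len(a),3): print((R0.T@np.array(a[i:i+3])).round(1).tolist())
E
python3 w.py 1.5 4.3 -40 1.5 4.3 -75 1.5 4.3 -84
```

```text
21.15 [ 504.  -302.5  110.2] [-0.075 -0.009 -0.997] [-0.1  0.2 -2.9]
[4.8, -4.3, 39.7]
[7.5, -4.3, 74.6]
[8.1, -4.4, 83.6]
```

Call:
play_rows --deltas '[[0,[4.8,-4.3,40],[0,0,0]],[0,[7.5,-4.3,70],[0,0,0]],[0,[8,-4.4,80],[0,0,0]],[0,[8.1,-4.4,84],[0,0,0]],[0,[8.1,-4.4,84],[0,0,0]]]'

```text
clock: 21.78
tcp_pos: [0.5063, -0.2985, 0.0269]
orientation: [3.13, 0.129, -0.115]
contact_force: [0.1, 0.4, -2.9]
grip_width: 0.0184
```

```bash
python3 w.py 0 0 -3 0 0 -5 0 0 -7
```

```text
21.775 [ 506.3 -298.5   26.9] [-0.073 -0.009 -0.997] [ 0.1  0.4 -2.9]
[0.2, -0.0, 3.0]
[0.4, -0.0, 5.0]
[0.5, -0.0, 7.0]
```

Call:
play_rows --deltas '[[0,[0.2,0,3],[0,0,0]],[0,[0.3,0,5],[0,0,0]],[0,[0.5,0,7],[0,0,0]],[0,[0.5,0,7],[0,0,0]]]'

```text
clock: 22.28
tcp_pos: [0.5063, -0.2987, 0.02]
orientation: [3.13, 0.129, -0.115]
contact_force: [0.1, -0.4, -2.2]
grip_width: 0.0185
```

Call:
play_rows --deltas '[[0,[0,0,1],[0,0,0]],[0,[0,0,1.5],[0,0,0]],[0,[0,0,1.5],[0,0,0]]]'

```text
clock: 22.65
tcp_pos: [0.5062, -0.2988, 0.0197]
orientation: [3.13, 0.129, -0.115]
contact_force: [-4.5, 2.2, 9.3]
grip_width: 0.0184
```

Call:
play_rows --deltas '[[0,[0,0,0.3],[0,0,0]],[22,[0,0,0.3],[0,0,0]],[30,[0,0,0],[0,0,0]],[60,[0,0,0],[0,0,0]],[85,[0,0,0],[0,0,0]],[85,[-1,0,-20],[0,0,0]],[85,[-4,0,-60],[0,0,0]],[85,[-8,0,-120],[0,0.07,0]]]'

```text
clock: 23.65
tcp_pos: [0.5077, -0.2973, 0.1413]
orientation: [3.136, 0.132, -0.004]
contact_force: [1.1, -0.3, 0.8]
grip_width: 0.0851
```

Call:
play_rows --deltas '[[85,[-20,0,-60],[0,0,0]],[85,[-60,20,-100],[0,0,0]],[85,[-60,60,-100],[0,0,0]],[85,[-60,110,-100],[0,0,0]],[85,[-60,160,-100],[0,0,0]],[85,[-60,160,-100],[0,0,0]],[85,[-60,160,-100],[0,0,0]]]'

```text
clock: 24.52
tcp_pos: [0.4617, -0.4607, 0.2426]
orientation: [3.137, 0.132, -0.003]
contact_force: [-0.8, 0.1, -0.3]
grip_width: 0.0851
```

```bash
python3 go.py; python3 - <<'E'
from h import *
b,e=grab('scene');a,_=grab('top')
save(np.hstack([cv2.resize(b,(800,600))[100:500,100:700], ]),'f1.png')
save(cv2.resize(b[150:215,225:300],(600,520),interpolation=cv2.INTER_CUBIC),'f2.png')
from m import *
stat('top','malhead',(590,310,645,365),.06,.09);stat('top','handle',(590,350,645,450),.04,.058)
stat('top','head',(390,290,460,370),.098,.125);stat('top','boss',(390,300,470,370),.058,.075)
stat('scene','boss',(350,255,405,300),.06,.07)
stat('scene','mal',(190,270,235,325),.066,.09)
for n,bx in(('dome',(195,305,242,355)),('wedge',(242,305,300,355))): stat('top',n,bx,.07,.11)
E
python3 hd.py
```

```text
clock 24.525 tcp [ 461.7 -460.7  242.6] jaw -85.16 zax [-0.002 -0.002 -1.   ] F [-0.8  0.1 -0.3] w 0.0851
top malhead 331 med [ 0.571  -0.2895  0.0727] zmm [0.0663 0.0761] rect [ 571.3 -290.7] [43.4 41.8] 48.1
top handle 626 med [ 0.4828 -0.2963  0.051 ] zmm [0.0429 0.0547] rect [ 487.7 -297.4] [139.5  24.8] 5.5
top head 361 med [0.5481 0.0056 0.1072] zmm [0.1035 0.1103] rect [549.1   5.5] [40.7 39.9] 9.6
top boss 243 med [0.5329 0.0067 0.0672] zmm [0.0634 0.0708] rect [546.8   6. ] [60.3 58.8] 70.0
scene boss 187 med [0.5634 0.0018 0.0651] zmm [0.0616 0.0686] rect [554.    2.8] [60.9 49. ] 81.2
scene mal 186 med [ 0.5752 -0.2924  0.071 ] zmm [0.0679 0.0734] rect [ 572.7 -293. ] [43.7 41.5] 28.2
top dome 293 med [0.5062 0.3156 0.0906] zmm [0.0822 0.0954] rect [508.1 317.5] [40.5 38.9] 5.7
top wedge 243 med [0.513  0.2432 0.0888] zmm [0.0733 0.0999] rect [515.4 244. ] [29.9 42.9] 0.5
head z 167 [0.1028 0.1052 0.107 ] xy [0.5544 0.0036 0.1052]
```

View pics/f1.png

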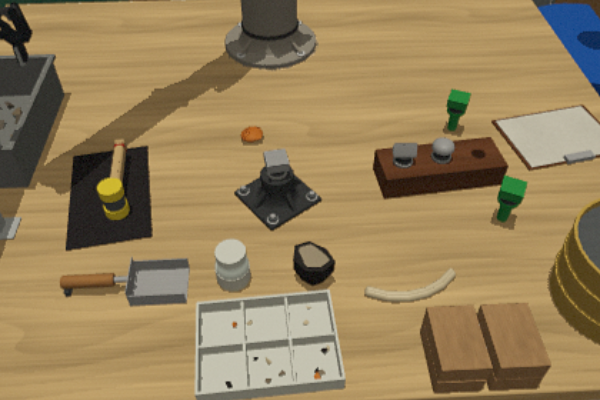

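View pics/f2.png

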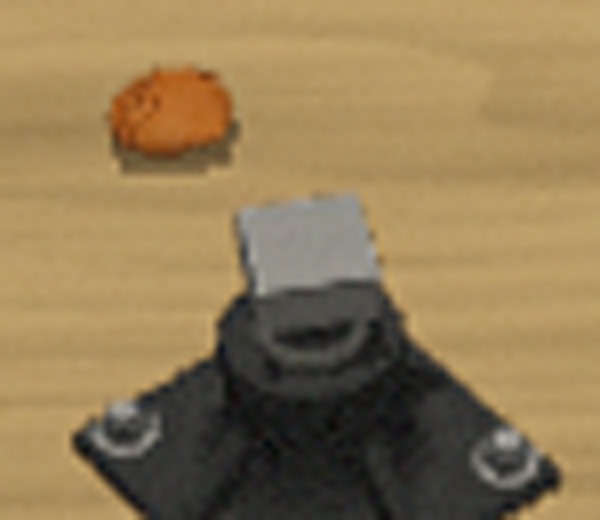

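The final pictures show the stake upright in the holder, its head top 40.0 mm above the boss in both cameras, which is exactly the home value. The mallet stands level at its old place on the mat, and the other things look unmoved.

```bash
python3 -c "
from bench import r
print(r.hand_in())"
```

```text
the job is handed in; nothing more can be done
None
```

The job is done and handed in at about 25 s of the 58 s limit; the hand-in gives no verdict.

- **Stake:** I took the grey flat-headed stake from the rack's far (+y) hole. I lowered it into the holder until only light force showed and let go. It stood by itself with its head top at about 112 mm.
- **Taps:** I gave it five separate taps, lifting the mallet about 30 mm clear each time. The readings ran from about 13 to 27 N on the stake. The fourth, brisker tap drove the last 2 mm or so; its own force reading came after the blow, so that peak is unknown. The fifth moved it no further.
- **Mallet:** It slipped about 4–5° nose-up in the grip during the taps. I levelled it before setting it down, and it stands on the mat within about 1 mm of where it started.

**Last checks:**
- The stake's head top is 40.0 mm above the boss in both cameras (107.2 against 67.2 mm, and 105.2 against 65.1 mm), so the collar is down. I did not pull on the stake to test the lock.
- The dome and wedge stakes are where they were to within a millimetre. The other specimens and gear look unmoved in the pictures.
- The gripper is open and clear of everything.

**Disagreement:** the two cameras differ by 1 to 3 mm in absolute position, so I relied on differences measured within one camera.

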